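# Sort salvaged components into their sample-marked trays

## Robot

A 7-joint arm with a two-finger parallel gripper is mounted at the origin on the work surface. World frame = base frame: x ahead of the robot, y to its left, z up, the work surface at z = 0. Lengths are in m, angles in rad, forces in N, time in s.
With the tool pointing down it reaches from about 0.425 to 0.875 m from the base axis. Payload 4.7 kg.
Tool frame: the origin (TCP) lies on the mounting face of the last link; the fingertips stand 182 mm ahead of it and the grasp point (between the pads) lies 164 mm ahead of it (ctrl.finger_overhang is the distance from the TCP to the fingertips, in m); z points along the fingers, y is the line along which they close (so a half turn about z gives the same grasp; the last joint's range is limited). The gripper opens to 87 mm and grips with 3 to 60 N. Pads are 19 mm wide; open, the fingers measure 117 mm over their backs; the gripper's body (75 mm by 190 mm) begins 51 mm behind the grasp point.
Start: joints at [1.245, 0.321, -0.07, 1.45, 0.023, 1.371, -0.057], TCP at [0.217, -0.613, 0.405] pointing down, gripper open.
Joint ranges: [-2.86, 2.86], [-0.3, 2.09], [-1.38, 1.24], [0.06, 2.45], [-1.56, 4.7], [0.09, 2.05], [-2.69, 2.69]. Speed limits (rad/s): [2.57, 2.57, 3.14, 3.14, 3.14, 3.14, 3.14].

## Interface

Orientations are given as a rotation vector (axis times angle).
In Python, from bench import ctrl gives the robot as it stands.
- The arm moves only by the shell command python3 -m jog 'ROWS' [FORCE]. ROWS is a JSON object of lists of equal length, an entry for each row: "translation": the shift along the tool's x, y, z as a fraction of full scale, a list of three; "yaw": the turn about the tool's z as a fraction of full scale; "jaw": the closure, from 0 (fully open) to 1 (shut). In form: {"translation": [[dx, dy, dz], ...], "yaw": [yaw, ...], "jaw": [jaw, ...]}. A call has 1 to 8 rows; each row is the pose to reach, as a shift and turn from the pose commanded when the call began, along the tool's axes at that moment, turning the shorter way round; what a row does not reach only later rows make up. Full scale, the value 1, is 0.2 m for a shift and 180 degrees for a turn. A row lasts 1/8 s, in which the tool goes at most 62.5 mm and 10.7 degrees, less where a joint would pass 70% of its speed; a pose out of reach is approached as far as the arm can. A call with a number of a shift or a turn outside -1 to 1 is refused whole. A call with a gripper value outside its range is refused whole. The fingers move at their own pace and stop on an object; FORCE is the grip in N (left out, the last holds). Time passes only in rows, so rows that repeat a pose let the fingers close. It gives the time, the measured TCP pose, the force, the opening and the grip force at its end, in the units of the state.
- ctrl.get_state(): the state, without advancing time (a new reading comes with each control period).
- ctrl.get_image(name): name is "scene" or "top"; returns a dict with "pixels" (420x560x3 uint8, blue, green, red), "fx", "fy", "cx", "cy" (pixels), "R" (3x3) and "t" (3): a world point X has camera coordinates R X + t. Camera axes: x right, y down, z forward; pixel columns grow to the right and rows downward; lengths in m; the calibration is good to about 2 mm. A picture is of the moment at which its call begins. There is no depth.
- ctrl.close_job(): hands the job in; it is judged then, once.
Trained networks look in a picture, given as the dict that the camera call returned (one of the last four; its "shot" number tells which), for a name from the list of things; names that differ only in an ending like _2 or _b are one class to them, and where a whole thing is asked for, a point or a joint stands for the part that bears it (a point fixed in the world has none). Each returns a list of dicts, best first, with "p" (0 to 1); they miss things now and then, are a little off and sometimes report something else, mostly with a low value. They report only what shows in the picture. A call takes as long as a camera call. They do not tell look-alikes from the thing itself.
- ctrl.silhouettes(label, picture): "region" (420x560 bool, what is visible of it) and "at" ([column, row] in pixels, amid what is visible of it).
The state is a dict: "time": time; "joint_positions": joint angles; "qd": joint speeds; "joint_torque": joint torques, N m; "position": TCP position; "tool_rot": TCP orientation; "ft_force": force on the tool from outside, world axes, zero at the start; "torque": the same for the moment, N m; "grip_width": opening from 0.0 (shut) to 1.0 (fully open); "grip_force": force on a finger pad.
Only numpy, scipy, OpenCV 4.12 (cv2) and the standard library are available. Lean on these libraries where they do the work, as an engineer would, in place of code of your own. Each camera call takes 0.05 s, during which the arm holds its last target. There are 200 camera calls.

## Task

Tidy the parts salvaged from a scrapped power supply: put each of the four loose components (two capacitors, a heat sink, a transformer) into the tray whose ledge carries a fixed sample of the same kind, both capacitors in the one tray. Set each down rather than dropping it, so that it stands upright on the tray floor, inside the walls, the same way up as it started, and leave the solder spool and the screwdriver where they are.

Things in the scene. Friction and masses are not known exactly. Their poses are not given: they have to be found in the camera images.
- cap_a_center (a point): Electrolytic capacitor, one of two alike: upright black cylinder, 30 mm diameter, 45 mm tall, bare aluminium top with a cross vent; about 50 g. Loose, standing on the bench. This point: its centre, half-way up (22.5 mm above its foot); z up along the cylinder. Belongs in the tray with the capacitor sample, either one in either place.
- cap_b_center (a point): Electrolytic capacitor, one of two alike: upright black cylinder, 30 mm diameter, 45 mm tall, bare aluminium top with a cross vent; about 50 g. Loose, standing on the bench. This point: its centre, half-way up (22.5 mm above its foot); z up along the cylinder. Belongs in the tray with the capacitor sample, either one in either place.
- heatsink_center (a point): Finned aluminium heat sink, about 90 g: block 45 (x) x 36 (y) x 36 mm high, six upright bare fins along x on a flat black base; the outer fins are its flat y faces and take a grip. Loose, on its base, fins up. This point: its centre, 18 mm above its underside; z up. Goes in the tray with the heat sink sample.
- transformer_center (a point): Small transformer, about 250 g: dark laminated steel core 50 (x) x 22 (y) x 40 mm high; copper winding with white flanges stands out on both y sides: 34 (x) x 40 (y) mm, from 6 to 34 mm above the underside. Grip across the winding (40 mm, along y) or core ends (50 mm, along x). Loose, upright. This point: its centre, 20 mm above its underside; z up. Goes in the tray with the transformer sample.
- tray_cap_in (a point): Fixed white tray, outside 102 (x) x 122 (y) x 12 mm high, walls and floor 3 mm, inside 96 x 116 mm. Beyond its +x wall a solid ledge 46 (x) x 122 (y) x 12 mm; fixed on it, 74 mm along +x from this point, a sample capacitor, top 57 mm above the bench. This point: centre of the inner floor, 3 mm above the bench; x towards the sample, z up. For both loose capacitors; they fit 56 mm apart along y.
- tray_heatsink_in (a point): Fixed white tray, outside 102 (x) x 122 (y) x 12 mm high, walls and floor 3 mm, inside 96 x 116 mm. Beyond its +x wall a solid ledge 46 (x) x 122 (y) x 12 mm; fixed on it, 74 mm along +x from this point, a sample heat sink, fins along y, top 48 mm above the bench. This point: centre of the inner floor, 3 mm above the bench; x towards the sample, z up. For the loose heat sink.
- tray_transformer_in (a point): Fixed white tray, outside 102 (x) x 122 (y) x 12 mm high, walls and floor 3 mm, inside 96 x 116 mm. Beyond its +x wall a solid ledge 46 (x) x 122 (y) x 12 mm; fixed on it, 74 mm along +x from this point, a sample transformer, long side along y, top 52 mm above the bench. This point: centre of the inner floor, 3 mm above the bench; x towards the sample, z up. For the loose transformer.
- spool_center (a point): Bystander: solder spool with two green flanges, 56 mm diameter, 46 mm tall, standing loose on one flange on the bench. This point: its centre, 23 mm up. Not to be moved.
- screwdriver_grip (a point): Bystander: screwdriver about 170 mm long lying loose on the bench along its x, handle to -x. This point: on the handle. Not to be moved.
Mind the look-alikes: they are no part of the job. What is shaped like the part that bears tray_transformer_in but brown is not meant.

How it is judged:
At the end, for the whole second after the job is handed in: Every part in the tray with its own sample (both capacitors in theirs): centre within 36 mm (tray x) and 46 mm (tray y) of the tray centre and 4 mm of its resting height on the floor, upright within 0.15 rad, at rest (under 0.02 m/s) (x of cap_a_center in the frame of tray_cap_in between -0.036 and 0.036 m and y of cap_a_center in the frame of tray_cap_in between -0.046 and 0.046 m and z of cap_a_center in the frame of tray_cap_in between 0.0185 and 0.0265 m and angle between each of cap_a_center, cap_b_center, heatsink_center, transformer_center's own z axis and vertical below 0.15 rad and linear speed of each of cap_a, cap_b, heatsink, transformer below 0.02 m/s and x of cap_b_center in the frame of tray_cap_in between -0.036 and 0.036 m and y of cap_b_center in the frame of tray_cap_in between -0.046 and 0.046 m and z of cap_b_center in the frame of tray_cap_in between 0.0185 and 0.0265 m and x of heatsink_center in the frame of tray_heatsink_in between -0.036 and 0.036 m and y of heatsink_center in the frame of tray_heatsink_in between -0.046 and 0.046 m and z of heatsink_center in the frame of tray_heatsink_in between 0.014 and 0.022 m and x of transformer_center in the frame of tray_transformer_in between -0.036 and 0.036 m and y of transformer_center in the frame of tray_transformer_in between -0.046 and 0.046 m and z of transformer_center in the frame of tray_transformer_in between 0.016 and 0.024 m); the robot touches nothing.
It fails at once if the solder spool is moved more than 20 mm (distance of spool_center from where it was at the start of the episode above 0.02 m).
It fails at once if the screwdriver is moved more than 20 mm (distance of screwdriver_grip from where it was at the start of the episode above 0.02 m).
It fails at once if a component is dropped or flung (faster than 0.7 m/s within 60 mm of the bench) ((linear speed of cap_a above 0.7 m/s and height (world z) of cap_a_center below 0.06 m) or (linear speed of cap_b above 0.7 m/s and height (world z) of cap_b_center below 0.06 m) or (linear speed of heatsink above 0.7 m/s and height (world z) of heatsink_center below 0.06 m) or (linear speed of transformer above 0.7 m/s and height (world z) of transformer_center below 0.06 m)).
It also fails if it takes over 99 s, if anything falls off the work surface, if the arm or the gripper's body presses on something with over 40 N, if the wrist force passes 120 N, or if a joint passes its speed limit or range.

## Working session

There is one attempt and no reset: what is moved stays moved. The work goes in short steps, Python scripts to look and compute and a shell command to move; the robot and the scene stay as the last step left them, time stands still between calls to the robot, and variables do not carry over. Pictures are saved under pics/ and viewed, at most 14 in all, crops included, and the job is handed in when it is done.

```bash
ls; mkdir -p pics
python3 - <<'E'
from bench import ctrl
import cv2
for n in ("scene","top"):
    p=ctrl.get_image(n); cv2.imwrite(f"pics/{n}0.png",p["pixels"])
    print(n,p["fx"],p["cx"],p["cy"],p["R"],p["t"])
    for l in ("cap_a_center","heatsink_center","transformer_center","tray_cap_in","spool_center","screwdriver_grip"):
        try:
            print(l,[(round(d["p"],2),d["at"],int(d["region"].sum())) for d in ctrl.silhouettes(l,p)])
        except Exception as e: print(l,e)
print(ctrl.get_state())
E
```

```text
pics
scene 383.2045301181382 276.64354824397606 212.59753728453458 [[-0.79449815  0.60694686  0.01970297]
 [ 0.32302694  0.44987386 -0.83262663]
 [-0.51422397 -0.65515572 -0.55348413]] [ 0.33675999 -0.08280897  1.15251607]
cap_a_center [(0.54, [226.8, 185.4], 212)]
heatsink_center [(0.55, [260.9, 214.3], 352)]
transformer_center [(0.79, [362.0, 284.1], 616), (0.73, [226.9, 185.2], 150)]
tray_cap_in [(0.8, [170.1, 209.4], 1763), (0.47, [226.6, 184.3], 136)]
spool_center [(0.65, [204.9, 165.2], 340)]
screwdriver_grip [(0.97, [436.4, 329.7], 788), (0.34, [171.7, 211.2], 1693)]
top 435.15104629898536 270.76160417558725 205.06773331296685 [[ 0.00981057 -0.99987176 -0.01265805]
 [-0.98762432 -0.00770728 -0.15664868]
 [ 0.15653103  0.01403821 -0.98757327]] [0.00871859 0.39902225 1.0217001 ]
cap_a_center [(0.65, [378.7, 199.8], 158)]
heatsink_center [(0.74, [300.0, 192.2], 270), (0.22, [240.9, 193.6], 172)]
transformer_center [(0.78, [172.4, 205.9], 341), (0.23, [433.5, 207.0], 582)]
tray_cap_in [(0.85, [368.0, 138.1], 2860)]
spool_center [(0.88, [432.4, 207.5], 586), (0.73, [241.9, 195.6], 157)]
screwdriver_grip []
{'time': 0.7, 'joint_positions': array([ 1.24510105,  0.32096994, -0.0701182 ,  1.45049892,  0.02263428,
        1.37080853, -0.05691355]), 'qd': array([ 3.93398063e-04, -1.25536961e-03,  2.27926250e-03, -1.11414062e-03,
        5.05380655e-06,  6.40586354e-04,  1.10213503e-04]), 'joint_torque': array([ 2.26738557e-04, -4.90941095e+01, -4.03020289e-01, -3.12704659e+01,
       -6.39874418e-02,  3.35158745e-02,  2.31915197e-05]), 'position': array([ 0.21662868, -0.61283851,  0.40480677]), 'tool_rot': array([ 3.09623840e+00,  5.31211223e-01, -8.45632831e-05]), 'ft_force': array([0.07006926, 0.51344706, 0.67291945]), 'torque': array([ 0.02637422,  0.01151001, -0.07907316]), 'grip_force': 0.0, 'grip_width': 1.000429226041114}
```

Run:
```python
import cv2
for n in ("scene","top"):
    a=cv2.imread(f"pics/{n}0.png"); cv2.imwrite(f"pics/{n}1.png",cv2.resize(a[60:360] if n=="top" else a,(800,600 if n!="top" else 429),interpolation=cv2.INTER_CUBIC))
```

```text
(no output)
```

View pics/scene1.png

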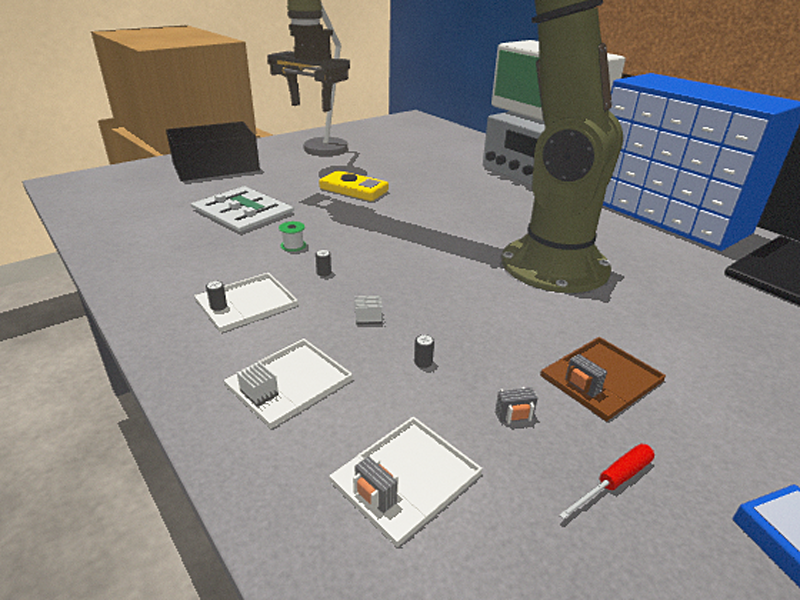

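View pics/top1.png

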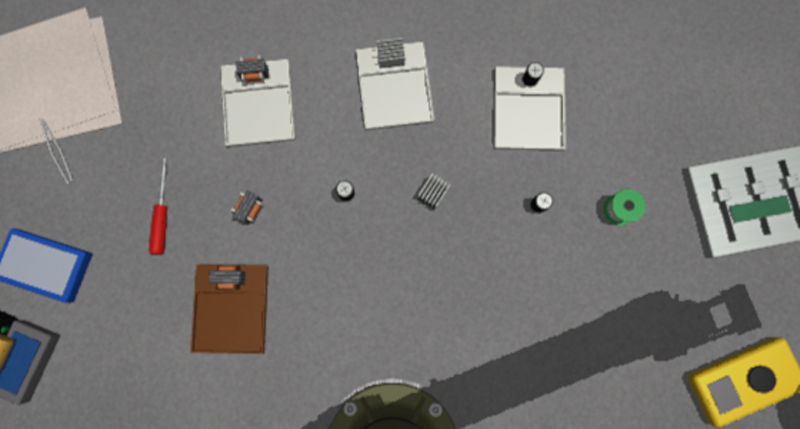

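The top view (pixels of the 800-wide picture, crop row offset 60) shows these:
- **Loose parts:** capacitors at (345,190) and (542,202), heat sink at (432,191), transformer at (247,207).
- **White trays:** transformer (258,103), heat sink (395,85), capacitor (530,107).
- **Bystanders:** spool (625,207), screwdriver (158,225).
- **Look-alikes:** the brown tray with a transformer sample at (230,310), and the fixed samples on the ledges at (251,70), (390,52) and (534,72).

I choose the loose parts that stand off the trays, plus the white trays.

```bash
cat > h.py <<'E'
import numpy as np, cv2
def ray(p,uv,z):
    R,t=np.array(p["R"]),np.array(p["t"]); C=-R.T@t
    d=R.T@np.array([(uv[0]-p["cx"])/p["fx"],(uv[1]-p["cy"])/p["fy"],1.])
    return (C+d*(z-C[2])/d[2])[:3]
def proj(p,X):
    c=np.asarray(X)@np.array(p["R"]).T+np.array(p["t"])
    return np.c_[c[:,0]/c[:,2]*p["fx"]+p["cx"],c[:,1]/c[:,2]*p["fy"]+p["cy"]]
E
python3 - <<'E'
from bench import ctrl
from h import *
p=ctrl.get_image("top"); im=p["pixels"]
g=im.min(2)
# white trays
m=(g>160).astype(np.uint8)
cs,_=cv2.findContours(m,cv2.RETR_EXTERNAL,2)
for c in cs:
    r=cv2.minAreaRect(c)
    if 1500<r[1][0]*r[1][1]<5000:
        pts=np.array([ray(p,q,.012)[:2] for q in c[:,0]])*1000
        print("tray px",np.round(r[0]), "world",cv2.minAreaRect(pts.astype(np.float32)))
tiles=[]
for n,(u,v),z in (("capA",(241,193),.045),("hs",(302,193),.036),("capB",(379,200),.045),("tr",(173,205),.04)):
    u0,v0=u-18,v-18
    t=im[v0:v0+36,u0:u0+36]; tiles.append(cv2.resize(t,(390,290) if 0 else (290,290),interpolation=0))
    b=cv2.threshold(t.min(2),150,1,0)[1]; ys,xs=np.nonzero(b)
    print(n,len(xs),ray(p,(xs.mean()+u0,ys.mean()+v0),z))
cv2.imwrite("pics/c1.png",np.vstack([np.hstack(tiles[:2]),np.hstack(tiles[2:])]))
E
```

```text
tray px [371. 144.] world ((557.1158447265625, -237.4700927734375), (121.04206085205078, 94.4305419921875), 88.01007080078125)
tray px [371. 126.] world ((605.9267578125, -238.81936645507812), (102.77788543701172, 120.20125579833984), 0.043687641620635986)
tray px [180. 131.] world ((591.9285888671875, 246.38986206054688), (147.37509155273438, 120.672119140625), 6.275893688201904)
tray px [276. 119.] world ((624.89013671875, 1.8598480224609375), (148.2294921875, 121.69447326660156), 7.472499370574951)
capA 72 [0.42909767 0.08485107 0.045     ]
hs 16 [ 0.44060136 -0.0744477   0.036     ]
capB 81 [ 0.41107398 -0.24962848  0.045     ]
tr 11 [0.40272015 0.2563741  0.04      ]
```

View pics/c1.png

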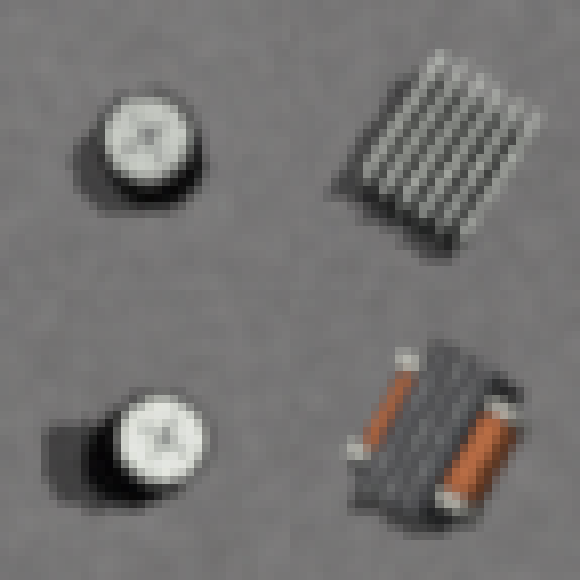

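The crop shows the two capacitors' aluminium tops, the finned heat sink (fins about 32° clockwise of x) and the transformer (about 27° clockwise). All four are loose parts, standing upright. I'll cross-check them with the scene camera and write the move calculator.

```bash
cat > go.py <<'E'
# usage: go.py x y zgrasp heading_of_tool_y_deg(mod 180): prints shift/turn fractions
import sys
from bench import ctrl
from h import *
from scipy.spatial.transform import Rotation as Ro
s=ctrl.get_state(); R=Ro.from_rotvec(s["tool_rot"]).as_matrix(); P=np.array(s["position"])
G=P+R@[0,0,.164]
h=np.degrees(np.arctan2(R[1,1],R[0,1]))
print("t",round(s["time"],2),"grasp",G.round(4),"head",h.round(1),"w",round(s["grip_width"],3),"gf",s["grip_force"],"F",np.round(s["ft_force"],1),"j7",s["joint_positions"][6].round(2))
for a in range(1,len(sys.argv),4):
    x,y,z,H=map(float,sys.argv[a:a+4])
    d=R.T@(np.array([x,y,z])-G)/.2; dh=(H-h+90)%180-90
    print("shift",d.round(3),"yaw",round(-dh/180,4),"dist",np.linalg.norm(d)*.2)
E
python3 - <<'E'
from bench import ctrl
from h import *
p=ctrl.get_image("scene"); im=p["pixels"]; q=ctrl.get_image("top"); it=q["pixels"]
for n,X in (("capA",(.429,.085,.045)),("capB",(.411,-.250,.045))):
    u,v=proj(p,[X])[0]; u0,v0=int(u)-9,int(v)-9
    t=im[v0:v0+18,u0:u0+18].min(2); ys,xs=np.nonzero(t>150)
    print(n,(u,v),len(xs),ray(p,(xs.mean()+u0,ys.mean()+v0),.045))
print("hs",ray(q,(303.6,192.4),.036))
# transformer: copper pixels, two blobs
hsv=cv2.cvtColor(it[180:232,150:196],cv2.COLOR_BGR2HSV)
m=((hsv[...,0]<20)&(hsv[...,1]>90)).astype(np.uint8)
n,l,st,ce=cv2.connectedComponentsWithStats(m)
for i in range(1,n):
    if st[i,4]>4:
        ys,xs=np.nonzero(l==i); print("cu",st[i,4],ray(q,(ce[i][0]+150,ce[i][1]+180),.034),"angle",cv2.fitLine(np.c_[xs,ys].astype(np.float32),2,0,.01,.01)[:2].ravel())
# model hull overlay for transformer/heatsink
for nm,(x,y,yaw,B) in {"hs":(.4405,-.077,-32.5,[(45,36,0,36)]),"tr":(.403,.256,-27,[(50,22,0,40),(34,40,6,34)])}.items():
    c,s=np.cos(np.radians(yaw)),np.sin(np.radians(yaw)); Rz=np.array([[c,-s],[s,c]])
    for cam,img in ((p,im),(q,it)):
        big=cv2.resize(img,None,fx=8,fy=8,interpolation=0)
        for a,b,z0,z1 in B:
            for z in (z0,z1):
                k=np.array([(i*a/2000,j*b/2000) for i,j in ((1,1),(1,-1),(-1,-1),(-1,1))])@Rz.T+[x,y]
                uv=proj(cam,np.c_[k,np.full(4,z/1000)])
                cv2.polylines(big,[np.int32((uv+.5)*8)],1,(0,0,255) if z==z1 else (255,0,0),1)
        u,v=proj(cam,[(x,y,.02)])[0]; u,v=int(u*8),int(v*8)
        cv2.imwrite(f"pics/ov_{nm}_{'s' if cam is p else 't'}.png",big[v-145:v+145,u-195:u+195])
a=[cv2.imread(f"pics/ov_{n}.png") for n in ("hs_s","hs_t","tr_s","tr_t")]
cv2.imwrite("pics/ov.png",np.vstack([np.hstack(a[:2]),np.hstack(a[2:])]))
E
python3 go.py .411 -.25 .14 0
```

```text
capA (np.float64(298.42868879118816), np.float64(238.04820845834388)) 203 [0.42302524 0.0762198  0.045     ]
capB (np.float64(226.7481759405734), np.float64(177.1238914758234)) 224 [ 0.40650203 -0.26524912  0.045     ]
hs [ 0.42985799 -0.06695429  0.036     ]
cu 20 [0.40593918 0.26468732 0.034     ] angle [ 0.5256051 -0.8507287]
cu 59 [0.39142655 0.23669021 0.034     ] angle [ 0.49004006 -0.8716999 ]
t 0.85 grasp [ 0.2166 -0.6129  0.2408] head -70.5 w 0.995 gf 0.0 F [-0.3  0.4  0. ] j7 -0.06
shift [ 1.521 -1.387  0.504] yaw -0.3918 dist 0.4237912240281582
```

View pics/ov.png

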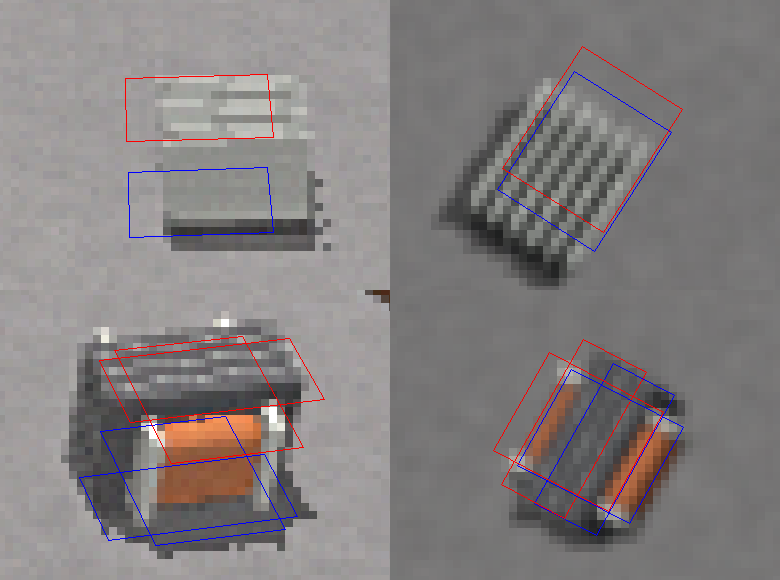

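The overlay shows both guesses off by 1–2 cm, though the angles fit. I'll correct using the fin corners and white flange corners and re-overlay, with the capacitor rims added.

```bash
cat > ov.py <<'E'
from bench import ctrl
from h import *
p=ctrl.get_image("scene"); q=ctrl.get_image("top")
c=ray(q,(171.85,203.8),.034); print("tr",c)
a=np.linspace(0,2*np.pi,40)
rows=[]
for nm,(x,y,yaw,B) in {"hs":(.430,-.067,-32.5,[(45,36,0,36)]),"tr":(c[0],c[1],-29.5,[(50,22,0,40),(34,40,6,34)]),"cA":(.429,.085,0,[(30,0,0,45)]),"cB":(.411,-.25,0,[(30,0,0,45)])}.items():
    cs,s=np.cos(np.radians(yaw)),np.sin(np.radians(yaw)); Rz=np.array([[cs,-s],[s,cs]])
    for cam in (p,q):
        big=cv2.resize(cam["pixels"],None,fx=8,fy=8,interpolation=0)
        for A,b,z0,z1 in B:
            for z in (z0,z1):
                k=(np.array([(i*A/2000,j*b/2000) for i,j in ((1,1),(1,-1),(-1,-1),(-1,1))])@Rz.T if b else np.c_[np.cos(a),np.sin(a)]*A/2000)+[x,y]
                uv=proj(cam,np.c_[k,np.full(len(k),z/1000)])
                cv2.polylines(big,[np.int32((uv+.5)*8)],1,(0,0,255) if z==z1 else (255,0,0),1)
        u,v=proj(cam,[(x,y,.02)])[0]; u,v=int(u*8),int(v*8)
        rows.append(big[v-145:v+145,u-100:u+100])
cv2.imwrite("pics/ov2.png",np.vstack([np.hstack(rows[:4]),np.hstack(rows[4:])]))
E
python3 ov.py
```

```text
tr [0.39977373 0.25187454 0.034     ]
```

View pics/ov2.png

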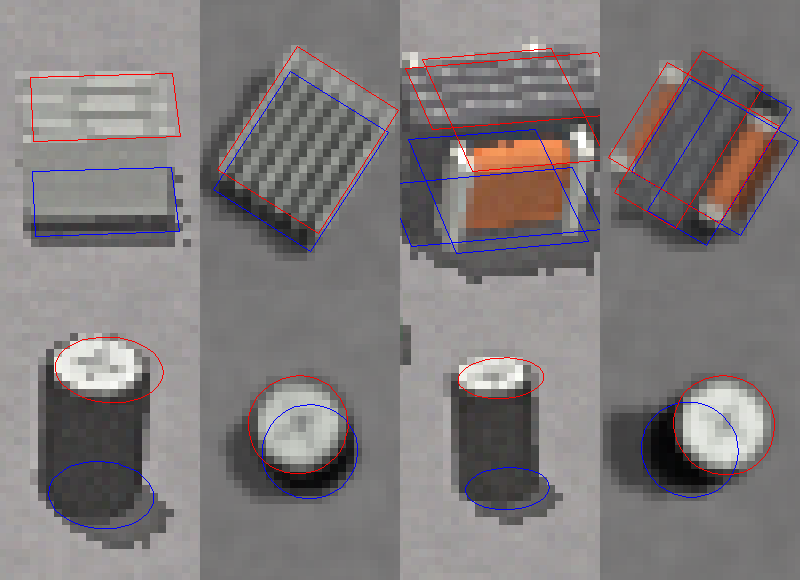

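The overlay now fits in both views to about 3 mm, well within the jaw's opening. First to go is capacitor B.

```bash
python3 -m jog '{"translation":[[0.19,-0.17,0.06],[0.38,-0.35,0.12],[0.57,-0.52,0.18],[0.76,-0.7,0.25],[0.76,-0.7,0.25],[0.76,-0.7,0.25],[0.76,-0.7,0.25],[0.76,-0.7,0.25]],"yaw":[-0.05,-0.1,-0.15,-0.2,-0.25,-0.3,-0.35,-0.39],"jaw":[0.1,0.1,0.1,0.1,0.1,0.1,0.1,0.1]}' 20; python3 go.py .410 -.252 .12 0
```

```text
time: 1.95
position: [0.3133, -0.4301, 0.3549]
tool_rot: [2.223, 2.22, -0.0]
ft_force: [-0.8, -0.5, -0.2]
grip_width: 0.901
grip_force: 0.0
t 1.95 grasp [ 0.3133 -0.4302  0.1909] head -0.1 w 0.901 gf 0.0 F [-0.8 -0.5 -0.2] j7 0.86
shift [0.892 0.482 0.354] yaw -0.0004 dist 0.21479083371346752
```

```bash
python3 -m jog '{"translation":[[0.22,0.12,0.08],[0.45,0.24,0.16],[0.67,0.36,0.24],[0.89,0.48,0.3],[0.89,0.48,0.3],[0.89,0.48,0.5],[0.89,0.48,0.7],[0.89,0.48,0.81]],"yaw":[0,0,0,0,0,0,0,0],"jaw":[0.1,0.1,0.1,0.1,0.1,0.1,0.1,0.1]}' 20; python3 go.py .410 -.252 .028 0
```

```text
time: 2.95
position: [0.4092, -0.2535, 0.1911]
tool_rot: [-2.228, -2.212, 0.001]
ft_force: [0.8, 0.5, -0.2]
grip_width: 0.898
grip_force: 0.0
t 2.95 grasp [ 0.4089 -0.2534  0.0271] head -0.4 w 0.898 gf 0.0 F [ 0.8  0.5 -0.2] j7 0.39
shift [ 0.007  0.005 -0.004] yaw -0.0023 dist 0.0020096256659663404
```

```bash
python3 -m jog '{"translation":[[0,0,0],[0,0,0],[0,0,0],[0,0,0],[0,0,0],[0,0,0],[0,0,0],[0,0,0]],"yaw":[0,0,0,0,0,0,0,0],"jaw":[0.3,0.5,0.7,0.8,0.8,0.8,0.8,0.8]}' 20; python3 -c "
from bench import ctrl;import cv2
p=ctrl.get_image('scene');cv2.imwrite('pics/g1.png',cv2.resize(p['pixels'][80:280,120:400],(700,500)))"; python3 go.py .560 -.266 .13 0
```

```text
time: 3.95
position: [0.4104, -0.2528, 0.193]
tool_rot: [2.227, 2.215, -0.0]
ft_force: [-0.3, 1.1, 3.5]
grip_width: 0.336
grip_force: 20.0
t 4.0 grasp [ 0.4105 -0.2529  0.029 ] head -0.3 w 0.336 gf 19.999894369393587 F [-0.5  0.6  4. ] j7 0.39
shift [-0.061  0.748 -0.505] yaw -0.0018 dist 0.1808757199978045
```

View pics/g1.png

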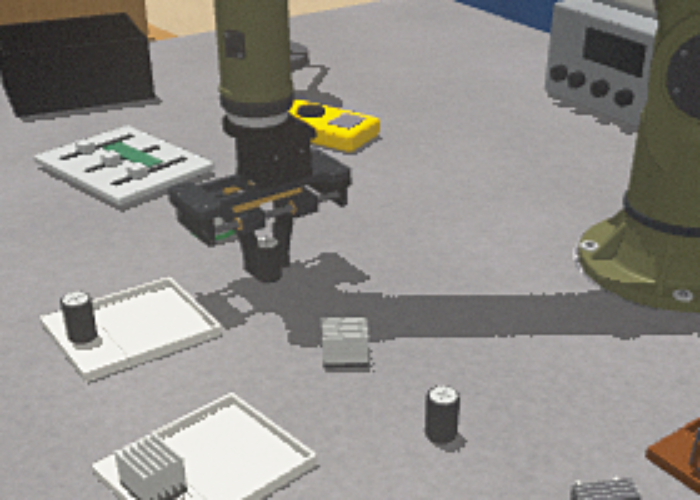

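The picture shows the capacitor held between the fingers at about (267,260), with a measured opening of 29 mm. Now to carry it to the tray.

```bash
python3 -m jog '{"translation":[[0,0,-0.2],[0,0,-0.45],[-0.02,0.2,-0.45],[-0.05,0.45,-0.45],[-0.05,0.7,-0.45],[-0.06,0.75,-0.45],[-0.06,0.75,-0.45],[-0.06,0.75,-0.45]],"yaw":[0,0,0,0,0,0,0,0],"jaw":[0.8,0.8,0.8,0.8,0.8,0.8,0.8,0.8]}' 20; python3 go.py .559 -.265 .033 0
```

```text
time: 5.0
position: [0.5589, -0.266, 0.2823]
tool_rot: [-2.228, -2.213, 0.002]
ft_force: [0.5, 0.3, 0.4]
grip_width: 0.341
grip_force: 20.0
t 5.0 grasp [ 0.5586 -0.2661  0.1183] head -0.4 w 0.341 gf 19.999811095185578 F [0.5 0.3 0.4] j7 0.25
shift [0.005 0.003 0.427] yaw -0.0021 dist 0.08535096802794646
```

```bash
python3 -m jog '{"translation":[[0,0,0.15],[0,0,0.28],[0,0,0.36],[0,0,0.4],[0,0,0.42],[0,0,0.43],[0,0,0.43],[0,0,0.43]],"yaw":[0,0,0,0,0,0,0,0],"jaw":[0.8,0.8,0.8,0.8,0.8,0.8,0.8,0.8]}' 20; python3 go.py .559 -.265 .032 0
```

```text
time: 6.0
position: [0.5604, -0.2657, 0.1972]
tool_rot: [2.227, 2.215, 0.0]
ft_force: [-0.0, -0.3, -0.4]
grip_width: 0.341
grip_force: 20.0
t 6.0 grasp [ 0.5605 -0.2657  0.0332] head -0.3 w 0.341 gf 19.999887119047344 F [-0.  -0.3 -0.4] j7 0.21
shift [ 0.004 -0.008  0.006] yaw -0.0018 dist 0.002101173773717962
```

```bash
python3 -m jog '{"translation":[[0,0,0.004],[0,0,0.007],[0,0,0.007],[0,0,0.007],[0,0,0.007],[0,0,0.007],[0,0,0.007],[0,0,0.007]],"yaw":[0,0,0,0,0,0,0,0],"jaw":[0.8,0.8,0.8,0.6,0.55,0.5,0.5,0.5]}'; python3 -m jog '{"translation":[[0,0,-0.1],[0,0,-0.3],[0,0,-0.5],[0,0,-0.5]],"yaw":[0,0,0,0],"jaw":[0.5,0.5,0.3,0.1]}';  python3 go.py .428 .084 .12 0
```

```text
time: 7.0
position: [0.5602, -0.2656, 0.1953]
tool_rot: [-2.228, -2.215, 0.0]
ft_force: [0.2, -0.2, 0.8]
grip_width: 0.499
grip_force: 0.0
time: 7.5
position: [0.5619, -0.2658, 0.301]
tool_rot: [2.221, 2.209, 0.004]
ft_force: [0.5, -0.8, -0.5]
grip_width: 0.647
grip_force: 0.0
t 7.5 grasp [ 0.5632 -0.2665  0.137 ] head -0.3 w 0.647 gf 0.0 F [ 0.5 -0.8 -0.5] j7 0.26
shift [ 1.749 -0.687  0.072] yaw -0.0018 dist 0.3760933328029287
```

```bash
python3 -m jog '{"translation":[[0.25,-0.1,0],[0.5,-0.2,0],[0.75,-0.3,0],[0.95,-0.4,0],[0.95,-0.4,0],[0.95,-0.4,0]],"yaw":[0,0,0,0,0,0],"jaw":[0.1,0.1,0.1,0.1,0.1,0.1]}'; python3 go.py .428 .084 .029 0; python3 -c "
from bench import ctrl;import cv2
p=ctrl.get_image('top');cv2.imwrite('pics/g2.png',cv2.resize(p['pixels'][70:270,140:420],(700,500)))"
```

```text
time: 8.25
position: [0.4814, -0.0758, 0.2957]
tool_rot: [2.227, 2.214, -0.001]
ft_force: [-0.4, -0.5, -0.4]
grip_width: 0.902
grip_force: 0.0
t 8.25 grasp [ 0.4815 -0.0759  0.1317] head -0.3 w 0.902 gf 0.0 F [-0.4 -0.5 -0.4] j7 0.04
shift [ 0.799 -0.273  0.512] yaw -0.0019 dist 0.1974627877444569
```

View pics/g2.png

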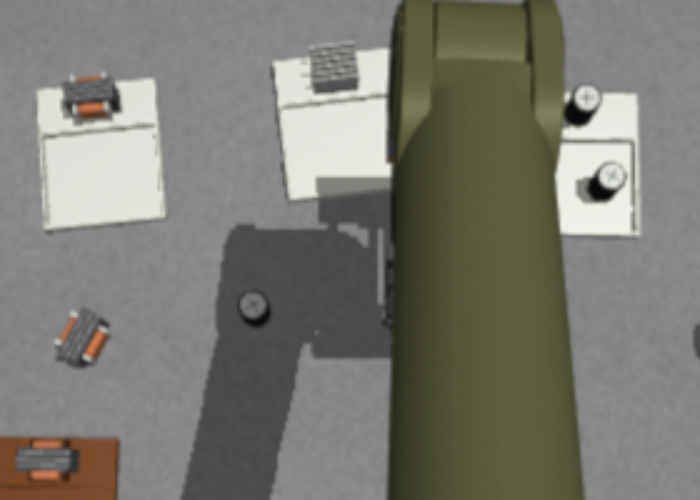

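The first capacitor stands upright in its tray at about (611,178), inside the right-hand wall. Now capacitor A at about (254,306).

```bash
python3 -m jog '{"translation":[[0.25,-0.1,0],[0.5,-0.2,0],[0.75,-0.27,0],[0.8,-0.27,0],[0.8,-0.27,0.15],[0.8,-0.27,0.35],[0.8,-0.27,0.51],[0.8,-0.27,0.51]],"yaw":[0,0,0,0,0,0,0,0],"jaw":[0.1,0.1,0.1,0.1,0.1,0.1,0.1,0.1]}'; python3 go.py .428 .084 .029 0
```

```text
time: 9.3
position: [0.4277, 0.0836, 0.1913]
tool_rot: [-2.227, -2.209, 0.005]
ft_force: [-1.2, -0.3, 0.8]
grip_width: 0.9
grip_force: 0.0
t 9.3 grasp [0.4268 0.0838 0.0273] head -0.4 w 0.9 gf 0.0 F [-1.2 -0.3  0.8] j7 -0.39
shift [ 0.001  0.006 -0.008] yaw -0.0025 dist 0.0020868927987421435
```

```bash
python3 -m jog '{"translation":[[0,0,0],[0,0,0],[0,0,0],[0,0,0],[0,0,0],[0,0,0],[0,0,0],[0,0,0]],"yaw":[0,0,0,0,0,0,0,0],"jaw":[0.3,0.5,0.7,0.8,0.8,0.8,0.8,0.8]}' 20; python3 go.py .5 -.08 .13 0
```

```text
time: 10.3
position: [0.4283, 0.0852, 0.1934]
tool_rot: [2.228, 2.215, -0.0]
ft_force: [-1.1, -0.9, 2.4]
grip_width: 0.338
grip_force: 20.0
t 10.3 grasp [0.4284 0.0851 0.0294] head -0.3 w 0.338 gf 19.999995231628418 F [-1.1 -0.9  2.4] j7 -0.39
shift [-0.824  0.363 -0.503] yaw -0.0018 dist 0.20619103360820865
```

```bash
python3 -m jog '{"translation":[[0,0,-0.2],[0,0,-0.45],[-0.2,0.1,-0.45],[-0.45,0.2,-0.45],[-0.7,0.3,-0.45],[-0.95,0.43,-0.45],[-0.95,0.43,-0.45],[-0.95,0.43,-0.45]],"yaw":[0,0,0,0,0,0,0,0],"jaw":[0.8,0.8,0.8,0.8,0.8,0.8,0.8,0.8]}'; python3 go.py .561 -.211 .033 0
```

```text
time: 11.3
position: [0.5128, -0.1048, 0.2827]
tool_rot: [-2.227, -2.214, 0.0]
ft_force: [-0.3, 0.7, -0.5]
grip_width: 0.339
grip_force: 20.0
t 11.3 grasp [ 0.5126 -0.1046  0.1187] head -0.3 w 0.339 gf 20.00020151026547 F [-0.3  0.7 -0.5] j7 0.04
shift [-0.531  0.245  0.428] yaw -0.0018 dist 0.14495601401212838
```

```bash
python3 -m jog '{"translation":[[-0.2,0.09,0],[-0.4,0.18,0],[-0.53,0.245,0],[-0.53,0.245,0.1],[-0.53,0.245,0.25],[-0.53,0.245,0.36],[-0.53,0.245,0.41],[-0.53,0.245,0.42]],"yaw":[0,0,0,0,0,0,0,0],"jaw":[0.8,0.8,0.8,0.8,0.8,0.8,0.8,0.8]}'; python3 go.py .561 -.211 .032 0
```

```text
time: 12.3
position: [0.5612, -0.2101, 0.1988]
tool_rot: [-2.225, -2.216, 0.0]
ft_force: [-0.4, -1.0, -0.1]
grip_width: 0.34
grip_force: 20.0
t 12.3 grasp [ 0.561  -0.21    0.0348] head -0.2 w 0.34 gf 19.999917531386018 F [-0.4 -1.  -0.1] j7 0.11
shift [-0.005 -0.     0.014] yaw -0.0012 dist 0.002956992087667089
```

```bash
python3 -m jog '{"translation":[[0,0,0.006],[0,0,0.012],[0,0,0.016],[0,0,0.016],[0,0,0.016],[0,0,0.016],[0,0,0.016],[0,0,0.016]],"yaw":[0,0,0,0,0,0,0,0],"jaw":[0.8,0.8,0.8,0.8,0.6,0.55,0.5,0.5]}'; python3 -m jog '{"translation":[[0,0,-0.1],[0,0,-0.3],[0,0,-0.5],[0,0,-0.5]],"yaw":[0,0,0,0],"jaw":[0.5,0.5,0.3,0.1]}';  python3 go.py .429 -.067 .12 57.5
```

```text
time: 13.3
position: [0.5615, -0.2116, 0.1961]
tool_rot: [-2.228, -2.215, 0.0]
ft_force: [0.0, 0.1, 0.7]
grip_width: 0.488
grip_force: 0.0
time: 13.8
position: [0.5632, -0.2116, 0.3016]
tool_rot: [2.222, 2.209, 0.005]
ft_force: [-1.0, 0.3, -0.2]
grip_width: 0.645
grip_force: 0.0
t 13.8 grasp [ 0.5645 -0.2122  0.1376] head -0.3 w 0.645 gf 0.0 F [-1.   0.3 -0.2] j7 0.16
shift [ 0.723 -0.682  0.08 ] yaw -0.3212 dist 0.19943031970117284
```

Now the heat sink: move above it and turn to its angle.

```bash
python3 -m jog '{"translation":[[0.18,-0.17,0],[0.36,-0.34,0],[0.54,-0.51,0],[0.72,-0.68,0],[0.72,-0.68,0.05],[0.72,-0.68,0.05],[0.72,-0.68,0.05],[0.72,-0.68,0.05]],"yaw":[-0.05,-0.1,-0.15,-0.2,-0.25,-0.3,-0.32,-0.32],"jaw":[0.1,0.1,0.1,0.1,0.1,0.1,0.1,0.1]}'; python3 go.py .429 -.067 .024 57.5
```

```text
time: 14.8
position: [0.4262, -0.0667, 0.2862]
tool_rot: [-0.886, -3.014, 0.001]
ft_force: [-1.4, -0.4, 0.1]
grip_width: 0.901
grip_force: 0.0
t 14.8 grasp [ 0.4262 -0.0667  0.1222] head 57.2 w 0.901 gf 0.0 F [-1.4 -0.4  0.1] j7 1.12
shift [-0.013  0.007  0.491] yaw -0.0014 dist 0.09827436607284688
```

```bash
python3 -m jog '{"translation":[[-0.01,0.005,0.2],[-0.01,0.005,0.4],[-0.01,0.005,0.49],[-0.01,0.005,0.49]],"yaw":[0,0,0,0],"jaw":[0.1,0.1,0.1,0.1]}'; python3 -m jog '{"translation":[[0,0,0],[0,0,0],[0,0,0],[0,0,0],[0,0,0],[0,0,0],[0,0,0],[0,0,0]],"yaw":[0,0,0,0,0,0,0,0],"jaw":[0.2,0.4,0.5,0.6,0.7,0.7,0.7,0.7]}' 20; python3 go.py .602 -.001 .13 57.5;  python3 -c "
from bench import ctrl;import cv2
p=ctrl.get_image('scene');cv2.imwrite('pics/g3.png',cv2.resize(p['pixels'][80:280,120:400],(700,500)))"
```

```text
time: 15.3
position: [0.4278, -0.0668, 0.187]
tool_rot: [-0.885, -3.011, -0.001]
ft_force: [-0.3, 0.4, -0.3]
grip_width: 0.901
grip_force: 0.0
time: 16.3
position: [0.4287, -0.0671, 0.1883]
tool_rot: [0.885, 3.014, -0.0]
ft_force: [-0.2, -0.5, 2.2]
grip_width: 0.413
grip_force: 20.0
t 16.3 grasp [ 0.4287 -0.0671  0.0243] head 57.3 w 0.413 gf 19.999979480635375 F [-0.2 -0.5  2.2] j7 0.97
shift [-0.55   0.747 -0.529] yaw -0.0013 dist 0.21351382598168717
```

View pics/g3.png

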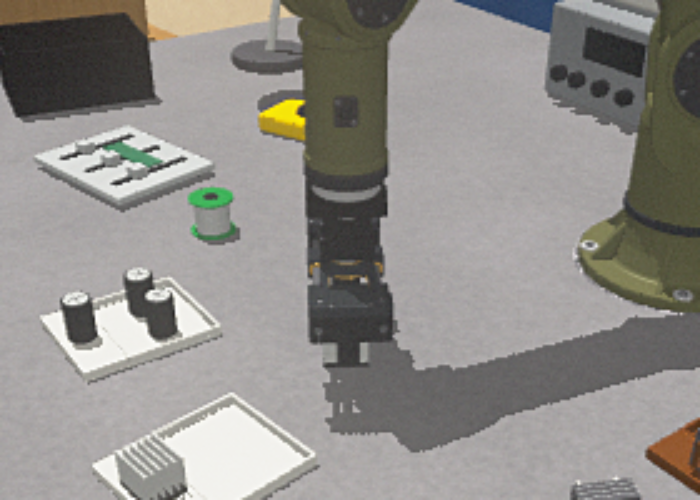

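Both capacitors stand in their tray, at (138,290) and (160,312). The gripper holds the heat sink at 36 mm, which matches its width. Carry it over.

```bash
python3 -m jog '{"translation":[[0,0,-0.2],[0,0,-0.4],[-0.13,0.18,-0.4],[-0.26,0.36,-0.4],[-0.4,0.55,-0.4],[-0.54,0.73,-0.4],[-0.54,0.73,-0.4],[-0.54,0.73,-0.4]],"yaw":[0,0,0,0,0,0,0,0],"jaw":[0.7,0.7,0.7,0.7,0.7,0.7,0.7,0.7]}'; python3 go.py .598 -.001 .029 57.5
```

```text
time: 17.35
position: [0.5977, -0.0027, 0.2672]
tool_rot: [-0.884, -3.012, 0.001]
ft_force: [-0.2, -0.2, -1.7]
grip_width: 0.412
grip_force: 20.0
t 17.35 grasp [ 0.5973 -0.0027  0.1032] head 57.3 w 0.412 gf 19.99993361067027 F [-0.2 -0.2 -1.7] j7 0.72
shift [0.001 0.009 0.371] yaw -0.0011 dist 0.0742058212910449
```

```bash
python3 -m jog '{"translation":[[0,0,0.15],[0,0,0.28],[0,0,0.34],[0,0,0.36],[0,0,0.37],[0,0,0.37],[0,0,0.37],[0,0,0.37]],"yaw":[0,0,0,0,0,0,0,0],"jaw":[0.7,0.7,0.7,0.7,0.7,0.7,0.7,0.7]}'; python3 go.py .598 -.001 .0272 57.5
```

```text
time: 18.35
position: [0.5985, -0.0026, 0.1945]
tool_rot: [0.885, 3.014, -0.0]
ft_force: [0.4, 0.1, -0.2]
grip_width: 0.412
grip_force: 20.0
t 18.35 grasp [ 0.5986 -0.0027  0.0305] head 57.3 w 0.412 gf 19.99995050020516 F [ 0.4  0.1 -0.2] j7 0.67
shift [0.007 0.005 0.016] yaw -0.0013 dist 0.003748975093252876
```

```bash
python3 -m jog '{"translation":[[0,0,0.006],[0,0,0.012],[0,0,0.016],[0,0,0.016],[0,0,0.016],[0,0,0.016],[0,0,0.016],[0,0,0.016]],"yaw":[0,0,0,0,0,0,0,0],"jaw":[0.7,0.7,0.7,0.7,0.53,0.48,0.4,0.4]}'; python3 -m jog '{"translation":[[0,0,-0.1],[0,0,-0.3],[0,0,-0.5],[0,0,-0.5]],"yaw":[0,0,0,0],"jaw":[0.4,0.4,0.3,0.1]}';  python3 go.py .400 .252 .12 60.5
```

```text
time: 19.35
position: [0.5984, -0.0027, 0.1908]
tool_rot: [-0.885, -3.014, 0.0]
ft_force: [0.2, -0.5, 0.4]
grip_width: 0.588
grip_force: 0.0
time: 19.85
position: [0.5999, -0.0019, 0.2961]
tool_rot: [0.883, 3.007, 0.002]
ft_force: [-0.1, -0.3, -0.6]
grip_width: 0.733
grip_force: 0.0
t 19.85 grasp [ 0.6013 -0.0021  0.1321] head 57.3 w 0.733 gf 0.0 F [-0.1 -0.3 -0.6] j7 0.73
shift [1.534 0.525 0.051] yaw -0.0179 dist 0.32438515080855224
```

```bash
python3 -m jog '{"translation":[[0.25,0.08,0],[0.5,0.17,0],[0.75,0.25,0],[0.98,0.33,0],[0.98,0.33,0],[0.98,0.33,0]],"yaw":[-0.005,-0.01,-0.018,-0.018,-0.018,-0.018],"jaw":[0.05,0.05,0.05,0.05,0.05,0.05]}'; python3 go.py .400 .252 .024 60.5; python3 -c "
from bench import ctrl;import cv2
p=ctrl.get_image('top');cv2.imwrite('pics/g4.png',cv2.resize(p['pixels'][70:270,140:420],(700,500)))"
```

```text
time: 20.6
position: [0.4694, 0.1584, 0.2911]
tool_rot: [0.799, 3.037, -0.001]
ft_force: [0.3, -0.2, -0.1]
grip_width: 0.946
grip_force: 0.0
t 20.6 grasp [0.4695 0.1583 0.1271] head 60.5 w 0.946 gf 0.0 F [ 0.3 -0.2 -0.1] j7 0.55
shift [0.534 0.237 0.515] yaw 0.0001 dist 0.15574374893483778
```

View pics/g4.png

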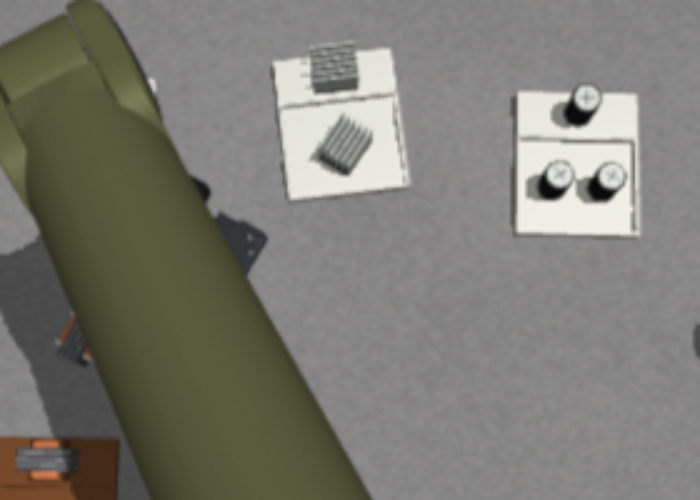

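The heat sink is upright in its tray at (345,145), and both capacitors are inside theirs at (555,180) and (608,180). Now the transformer.

```bash
python3 -m jog '{"translation":[[0.2,0.09,0],[0.4,0.18,0],[0.53,0.24,0],[0.53,0.24,0],[0.53,0.24,0.15],[0.53,0.24,0.3],[0.53,0.24,0.42],[0.53,0.24,0.51]],"yaw":[0,0,0,0,0,0,0,0],"jaw":[0.05,0.05,0.05,0.05,0.05,0.05,0.05,0.05]}'; python3 go.py .400 .252 .024 60.5
```

```text
time: 21.65
position: [0.402, 0.2507, 0.1874]
tool_rot: [-0.805, -3.036, 0.002]
ft_force: [-0.6, 0.4, 1.0]
grip_width: 0.95
grip_force: 0.0
t 21.65 grasp [0.4018 0.2506 0.0234] head 60.3 w 0.95 gf 0.0 F [-0.6  0.4  1. ] j7 0.17
shift [ 0.011  0.002 -0.003] yaw -0.0011 dist 0.0023424926686357386
```

```bash
python3 -m jog '{"translation":[[0,0,0],[0,0,0],[0,0,0],[0,0,0],[0,0,0],[0,0,0],[0,0,0],[0,0,0]],"yaw":[0,0,0,0,0,0,0,0],"jaw":[0.2,0.35,0.45,0.55,0.65,0.65,0.65,0.65]}' 30; python3 go.py .566 .244 .13 60.5;  python3 -c "
from bench import ctrl;import cv2
p=ctrl.get_image('scene');cv2.imwrite('pics/g5.png',cv2.resize(p['pixels'][180:380,220:500],(700,500)))"
```

```text
time: 22.65
position: [0.4006, 0.2528, 0.1892]
tool_rot: [0.8, 3.038, -0.001]
ft_force: [-0.8, -1.4, 5.2]
grip_width: 0.457
grip_force: 29.8
t 22.65 grasp [0.4006 0.2526 0.0252] head 60.5 w 0.457 gf 29.841814725659788 F [-0.8 -1.4  5.2] j7 0.17
shift [-0.741  0.369 -0.524] yaw 0.0001 dist 0.19596463312225068
```

View pics/g5.png

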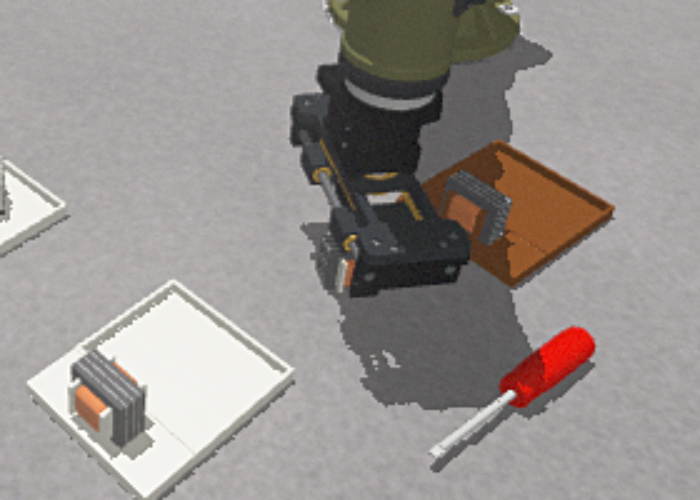

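The transformer is held across its winding at (340,270), with the opening at 39.8 mm. The screwdriver at (550,365) is untouched. Lift and carry.

```bash
python3 -m jog '{"translation":[[0,0,-0.15],[0,0,-0.4],[-0.18,0.09,-0.4],[-0.36,0.18,-0.4],[-0.54,0.27,-0.4],[-0.74,0.37,-0.4],[-0.74,0.37,-0.4],[-0.74,0.37,-0.4]],"yaw":[0,0,0,0,0,0,0,0],"jaw":[0.65,0.65,0.65,0.65,0.65,0.65,0.65,0.65]}' 30; python3 go.py .566 .244 .032 60.5
```

```text
time: 23.7
position: [0.565, 0.2447, 0.268]
tool_rot: [-0.798, -3.036, 0.0]
ft_force: [-0.7, 0.6, -2.6]
grip_width: 0.46
grip_force: 29.8
t 23.7 grasp [0.5646 0.2448 0.104 ] head 60.5 w 0.46 gf 29.84298418276012 F [-0.7  0.6 -2.6] j7 0.3
shift [-0.009  0.     0.36 ] yaw 0.0002 dist 0.07198778105265904
```

```bash
python3 -m jog '{"translation":[[0,0,0.15],[0,0,0.28],[0,0,0.34],[0,0,0.36],[0,0,0.37],[0,0,0.37],[0,0,0.37],[0,0,0.37]],"yaw":[0,0,0,0,0,0,0,0],"jaw":[0.65,0.65,0.65,0.65,0.65,0.65,0.65,0.65]}'; python3 go.py .566 .244 .0282 60.5
```

```text
time: 24.7
position: [0.566, 0.2444, 0.1953]
tool_rot: [0.8, 3.038, 0.0]
ft_force: [0.2, -0.6, -1.8]
grip_width: 0.457
grip_force: 29.8
t 24.7 grasp [0.566  0.2444 0.0313] head 60.5 w 0.457 gf 29.842813569121063 F [ 0.2 -0.6 -1.8] j7 0.25
shift [-0.001 -0.002  0.015] yaw 0.0 dist 0.0030912637332548972
```

```bash
python3 -m jog '{"translation":[[0,0,0.006],[0,0,0.012],[0,0,0.015],[0,0,0.015],[0,0,0.015],[0,0,0.015],[0,0,0.015],[0,0,0.015]],"yaw":[0,0,0,0,0,0,0,0],"jaw":[0.65,0.65,0.65,0.65,0.5,0.45,0.35,0.35]}'; python3 -m jog '{"translation":[[0,0,-0.1],[0,0,-0.3],[0,0,-0.6],[0.3,0,-0.8],[0.6,0,-0.8],[0.9,0,-0.8],[0.9,0,-0.8],[0.9,0,-0.8]],"yaw":[0,0,0,0,0,0,0,0],"jaw":[0.35,0.35,0.3,0.1,0.1,0.1,0.1,0.1]}';python3 -c "
from bench import ctrl;import cv2
p=ctrl.get_image('scene');cv2.imwrite('pics/g6.png',cv2.resize(p['pixels'][120:400,100:480],(760,560)))"
```

```text
time: 25.7
position: [0.5658, 0.2443, 0.1918]
tool_rot: [-0.8, -3.038, -0.0]
ft_force: [0.5, 0.0, 0.4]
grip_width: 0.631
grip_force: 0.0
time: 26.7
position: [0.4092, 0.3331, 0.353]
tool_rot: [0.798, 3.036, 0.0]
ft_force: [-0.1, -0.9, 0.3]
grip_width: 0.895
grip_force: 0.0
```

View pics/g6.png

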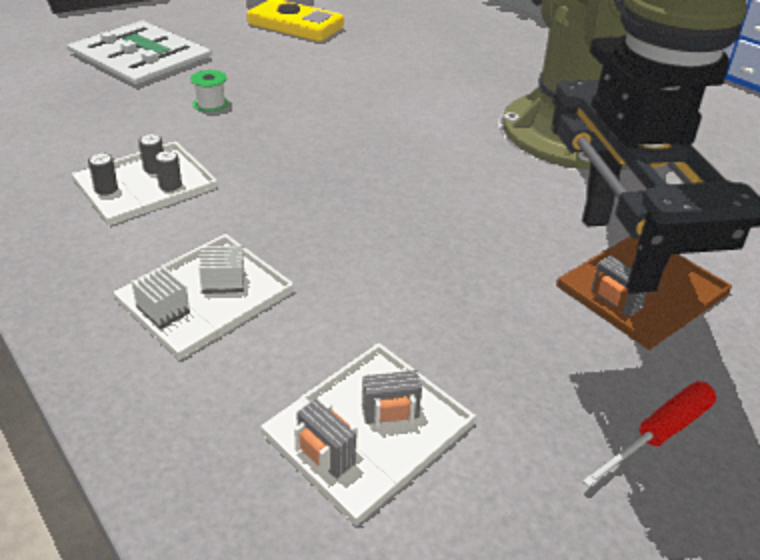

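All four parts stand upright in their own trays: capacitors at (150,155) and (167,170), heat sink at (221,270), transformer at (391,398). The spool (210,90) and screwdriver (680,415) have not moved, and the gripper is clear. I'm handing it in.

```bash
python3 -c "
from bench import ctrl;print(ctrl.close_job())"
```

```text
the job is handed in; nothing more can be done
None
```

The job is handed in: the last picture shows both capacitors, the heat sink and the transformer upright in the trays with their samples, and the spool and screwdriver undisturbed; the hand-in gave no verdict.

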